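# Push the dead lamp driver through the spring flap of the scrap bin

## Robot

A 6-joint arm with a two-finger parallel gripper is mounted at the origin on the work surface. World frame = base frame: x ahead of the robot, y to its left, z up, the work surface at z = 0. Lengths are in mm, angles in rad, forces in N, time in s.
With the tool pointing down it reaches from about 350 to 850 mm from the base axis. Payload 8.1 kg.
Tool frame: the origin (TCP) lies at the centre of the arm's flange, where the gripper is bolted on; the fingertips stand ahead of it and the grasp point (between the pads) lies 167 mm ahead of it (bot.tip_extent is the z of the fingertips in the tool frame, in mm); z points along the fingers, y is the line along which they close (so a half turn about z gives the same grasp; the last joint's range is limited). The gripper opens to 93 mm and grips with 3 to 60 N. Pads are 15 mm wide; open, the fingers measure 128 mm over their backs; the gripper's body (75 mm by 188 mm) begins 65 mm behind the grasp point.
Start: joints at [-1.227, 0.13, 1.488, -0, 1.523, -0.085], TCP at [249.488, -545.676, 404.735] pointing down, gripper open.
Joint ranges: [-2.96, 2.96], [-0.89, 2.26], [0.02, 2.5], [-1.34, 4.48], [0, 2.73], [-2.66, 2.66]. Speed limits (rad/s): [2.39, 2.39, 2.79, 3.14, 3.14, 3.14].

## Interface

Orientations are given as a rotation vector (axis times angle).
In Python, from workcell import bot, snapshot, get_calibration, order gives the robot as it stands.
- The arm moves only by the tool apply_moves, never from a script. Its argument "targets" is a list of rows, each an object of numbers: "gripper": the opening in per cent of the stroke, from 0 (shut) to 100 (fully open); "tx", "ty", "tz": the shift along the tool's x, y, z in cm; "ax", "ay", "az": the turn, a rotation vector about the tool's x, y, z in rad. In form: [{"gripper": .., "tx": .., "ty": .., "tz": .., "ax": .., "ay": .., "az": ..}, ...]. A call has exactly 5 rows; each row is the pose to reach, as a shift and turn from the pose commanded when the call began, along the tool's axes at that moment; what a row does not reach only later rows make up. A row lasts 1/10 s, in which the tool goes at most 50 mm and 8.59 degrees, less where a joint would pass 70% of its speed; a pose out of reach is approached as far as the arm can. A call with a gripper value outside its range is refused whole. The fingers move at their own pace and stop on an object; "newtons" is the grip in N (left out, the last holds). Time passes only in rows, so rows that repeat a pose let the fingers close, or fill a call up. It gives the time, the measured TCP pose, the force, the opening and the grip force at its end, in the units of the state.
- bot.sense(): the state, without advancing time (a new reading comes with each control period).
- snapshot(name): name is "side" or "top"; returns the picture (384x512x3 uint8, red, green, blue); there is no depth.
- get_calibration(name): a dict with "fx", "fy", "cx", "cy" (pixels), "k1" (the pictures are not rectified: a ray, as slopes to the right and down, at radius r is drawn at 1 + k1 r^2 times it, then the intrinsics apply), "world_from_camera" (4x4, takes a point from camera to world coordinates). Camera axes: x right, y down, z forward; pixel columns grow to the right and rows downward; lengths in mm; the calibration is good to about 2 mm. A picture is of the moment at which its call begins. get_calibration takes no time and is no camera call.
- order.sign_off(): hands the job in; it is judged then, once.
The state is a dict: "t": time; "q": joint angles; "dq": joint speeds; "joint_torque": joint torques, N m; "position": TCP position; "tool_rot": TCP orientation; "force": force on the tool from outside, world axes, zero at the start; "ft_torque": the same for the moment, N m; "grip_width": finger opening in mm; "gripper_force": force on a finger pad.
Only numpy, scipy, OpenCV 4.12 (cv2) and the standard library are available. Lean on these libraries where they do the work, as an engineer would, in place of code of your own. Each camera call takes 0.05 s, during which the arm holds its last target. There are 200 camera calls.

## Task

Scrap the dead lamp driver, the white block lying on the loading tray of the blue bin, without picking it up. Swing the bin's orange self-closing flap inwards with one finger and keep it open with that finger while the other finger pushes the driver along the tray and over the sill, so that it drops into the well and the flap shuts behind it; the driver itself must not shove the flap. Leave everything else on the bench as it stands.

Things in the scene. Friction and masses are not known exactly. Their poses are not given: they have to be found in the camera images.
- bin: blue open-topped scrap bin fixed to the bench, 380 mm long (x) x 150 wide (y) x 105 high. Origin on the bench under the middle of the closed flap; its x axis is the push direction (tray, flap, well), y to the left. The loading tray is a level deck 60 above the bench, from x = -170 (open front) to the sill at x = 25. Side and end walls 10 thick, inside 130 wide (y = -65 to 65), all open above
- flap (a joint): angle of the orange flap in rad: 0 shut (straight across the tray), growing to 1.6 as it swings inwards (towards the bin's +x) about an upright hinge pin at its left (+y) end. A spring shuts it from any angle: 0.06 N m when shut, 0.15 N m wide open. It opens only inwards
- flap_edge (a point): free edge of the flap, half way up it. The flap is a plate 125 long, 6 thick and 44 high, from 64 to 108 above the bench. Shut, this edge is at x = 0, y = -62, z = 86 in the bin's frame
- flap_hinge (a point): the flap's hinge pin, half way up: x = 0, y = 63, z = 86 in the bin's frame, 2 from the left wall's inner face
- bin_sill (a point): middle of the sill, the deck's edge where the driver drops into the well: x = 25, y = 0, z = 60 mm in the bin's frame. The well beyond runs from x = 25 to 200, its floor 8 above the bench; wall tops are 45 above the deck
- driver: dead lamp driver, a white plastic block with two black bands on top, 40 (its x) x 52 (its y) x 28 high, 0.08 to 0.17 kg, loose on the deck before the flap, in the right-hand part of the tray (its middle 12 to 30 right of the centre line), turned up to 0.15 rad from the bin's x axis. Origin at the middle of its underside
- driver_mid (a point): centre of the driver, 14 above its underside
- spare: bystander: a good driver, green with yellow bands, same size (40 x 52 x 28), on the bench beside the tray's left wall. Origin at the middle of its underside
- tape: bystander: black ring of tape, 90 across, 24 high, on the bench to the right of the tray. Origin at the middle of its underside
- jar: bystander: glass screw jar with blue cap, 52 across, 65 high, to the left of the well. Origin at the middle of its underside
- carton_a: bystander: small green juice carton with an orange spot, 50 x 50 x 140 high, on the right of the bench. Origin at the middle of its underside
- carton_b: bystander: small green juice carton with a red spot, 50 x 50 x 140 high, on the right of the bench. Origin at the middle of its underside
- screwdriver: bystander: screwdriver with a red handle, about 200 long, lying on the left of the bench
- led_strip: bystander: aluminium strip with yellow LEDs, 240 x 24 x 8, lying on the left of the bench. Origin at the middle of its underside

How it is judged:
By the outcome, as a careful person would: the job done as asked, in the order asked, and still so for the second after the job is handed in, with the robot touching nothing.
It also fails if it takes over 35 s, if anything falls off the work surface, if the arm or the gripper's body presses on something with over 40 N, if the wrist force passes 120 N, or if a joint passes its speed limit or range.

## Working session

There is one attempt and no reset: what is moved stays moved. The work goes in short steps, Python scripts to look and compute and a tool call to move; the robot and the scene stay as the last step left them, time stands still between calls to the robot, and variables do not carry over. Pictures are saved under pics/ and viewed, at most 10 in all, crops included, and the job is handed in when it is done.

Besides the shell and the picture viewer there is one more tool, called as name([rows], argument=value, ...), one row to a line, values as JSON. apply_moves: Moves the arm, as the interface text tells. Its arguments: {"type":"object","properties":{"targets":{"type":"array"},"newtons":{"type":"number"}},"required":["targets"]}

```bash
mkdir -p pics; ls; python3 - <<'E'
from workcell import bot, snapshot, get_calibration, order
import cv2, numpy as np
for n in("top","side"):
    im=snapshot(n); cv2.imwrite(f"pics/{n}0.png",cv2.resize(im[:,:,::-1],(800,600),interpolation=cv2.INTER_CUBIC)); cv2.imwrite(f"raw_{n}0.png",im[:,:,::-1])
    c=get_calibration(n); print(n,{k:(np.round(v,3).tolist() if k[0]=='w' else v) for k,v in c.items()})
print(bot.sense(), bot.tip_extent, [a for a in dir(bot) if a[0]!='_'])
E
```

```text
pics
top {'fx': 435.53453650026944, 'fy': 435.53453650026944, 'cx': 250.3351300264777, 'cy': 190.60496452549665, 'k1': 0.045899425125200045, 'world_from_camera': [[-0.022, -0.995, 0.097, 415.223], [-1.0, 0.022, -0.005, 3.207], [0.002, -0.097, -0.995, 1412.95], [0.0, 0.0, 0.0, 1.0]]}
side {'fx': 373.6192639947437, 'fy': 373.6192639947437, 'cx': 252.94377414280893, 'cy': 190.3969916099749, 'k1': -0.08432785189789019, 'world_from_camera': [[-0.773, -0.4, 0.492, -132.02], [-0.634, 0.486, -0.601, 841.599], [0.001, -0.777, -0.629, 957.236], [0.0, 0.0, 0.0, 1.0]]}
{'t': 0.1, 'q': array([-1.22738656e+00,  1.31077935e-01,  1.48919230e+00,  4.14890290e-06,
        1.52300299e+00, -8.54133255e-02]), 'dq': array([ 0.0012909 , -0.0023973 , -0.00416798,  0.00175081, -0.0003203 ,
        0.00114836]), 'joint_torque': array([ 1.62564461e-04, -5.61341250e+01, -4.93095410e+01,  7.69521086e-02,
        2.91850884e-02, -6.57478245e-05]), 'position': array([ 249.42215214, -545.46560924,  403.78465468]), 'tool_rot': array([-3.06802683e+00, -6.68089440e-01,  3.32958389e-04]), 'force': array([-0.33432462,  0.15668895, -0.72363162]), 'ft_torque': array([ 0.01169578, -0.03868018,  0.00072074]), 'gripper_force': 0.0, 'grip_width': 92.87842639587528} 186.1 ['MotionError', 'sense', 'tip_extent']
```

View pics/top0.png

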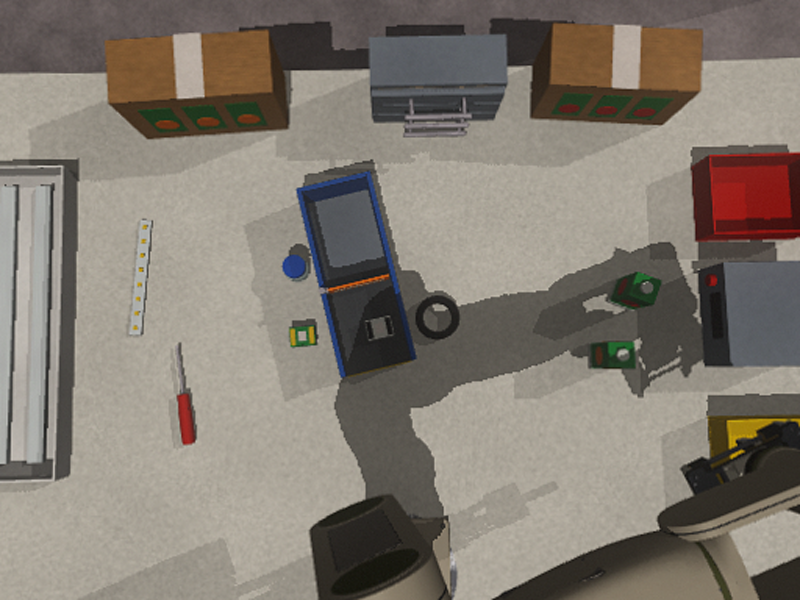

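View pics/side0.png

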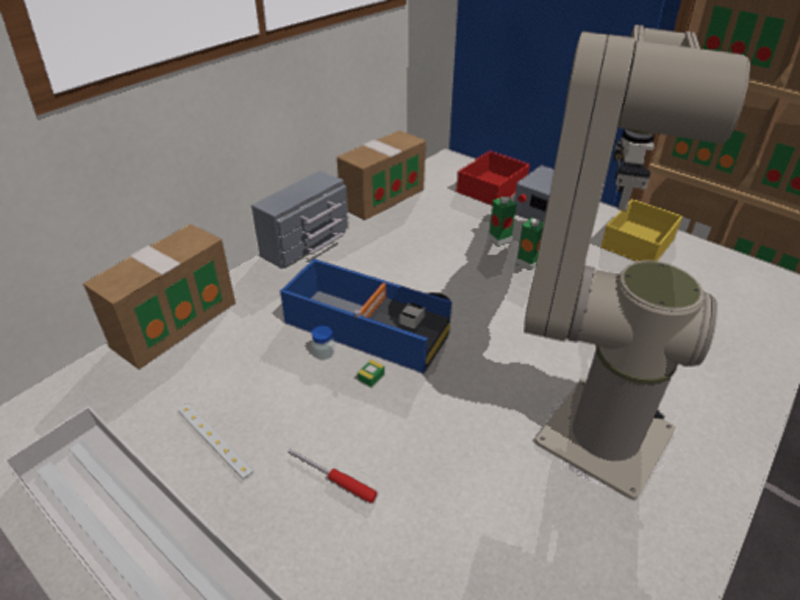

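The top view shows the bin (rim corners about (297,187), (372,172), (342,378), (415,357)), the flap from (328,290) to (390,277), and the driver at about (379,327). I'll enlarge the crop.

```bash
python3 - <<'E'
import cv2, numpy as np
im=cv2.imread("raw_top0.png")[105:245,185:285]
im=np.clip(im.astype(float)*1.6,0,255).astype(np.uint8)
big=cv2.resize(im[:75],(800,600),interpolation=cv2.INTER_CUBIC)
cv2.imwrite("pics/cropA.png",big)
cv2.imwrite("pics/cropB.png",cv2.resize(im[65:140],(800,600),interpolation=cv2.INTER_CUBIC))
E
```

```text
(no output)
```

View pics/cropA.png

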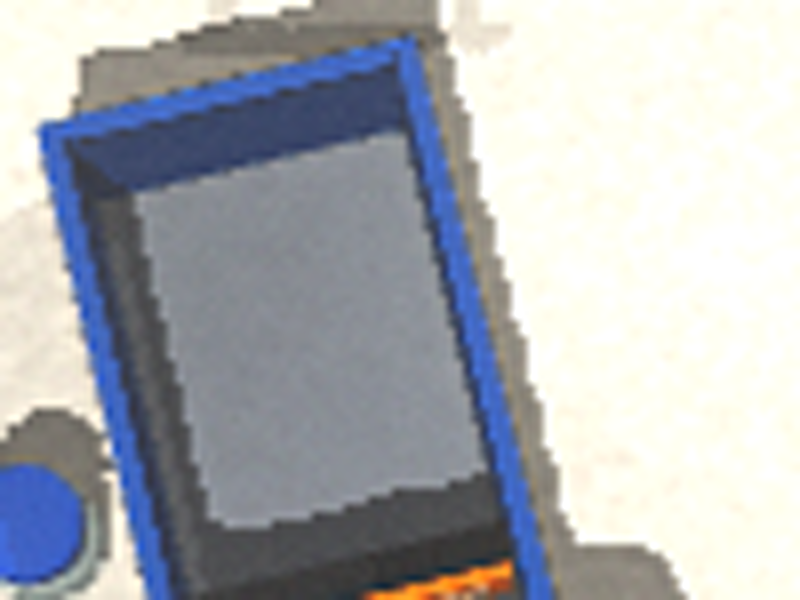

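View pics/cropB.png

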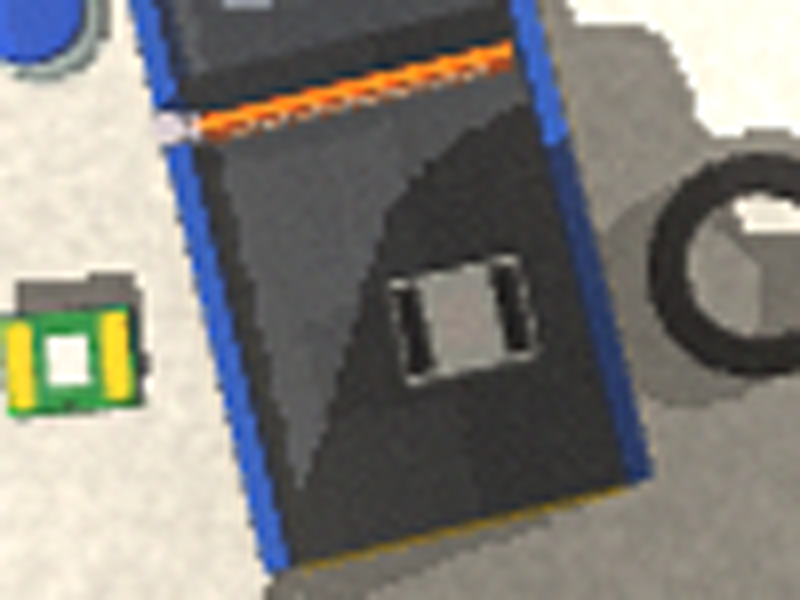

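Crop A shows the far outer rim corners at (40,127) and (413,38). Crop B shows the near ones at (270,572) and (650,478), and the driver's top corners at (392,285), (515,257), (537,352) and (413,383). Next I'll fit the poses.

```bash
cat > h.py <<'E'
import numpy as np, cv2
from scipy.optimize import least_squares
from workcell import bot, snapshot, get_calibration
def ray(n,u,v):
    c=get_calibration(n); d=np.array([(u-c['cx'])/c['fx'],(v-c['cy'])/c['fy']]); s=d.copy()
    for _ in range(20): s=d/(1+c['k1']*(s@s))
    M=np.array(c['world_from_camera']); return M[:3,3],M[:3,:3]@np.r_[s,1]
def onz(n,u,v,z):
    o,d=ray(n,u,v); return (o+d*(z-o[2])/d[2])[:2]
def proj(n,p):
    c=get_calibration(n); M=np.array(c['world_from_camera']); q=M[:3,:3].T@(np.array(p)-M[:3,3]); s=q[:2]/q[2]; s=s*(1+c['k1']*(s@s))
    return np.array([s[0]*c['fx']+c['cx'],s[1]*c['fy']+c['cy']])
def fit(local,pts):
    l=np.array(local,float);p=np.array(pts)
    f=lambda a:(l@np.array([[np.cos(a[2]),np.sin(a[2])],[-np.sin(a[2]),np.cos(a[2])]])+a[:2]-p).ravel()
    r=least_squares(f,[*p.mean(0),.2]); return r.x,f(r.x).reshape(-1,2)
E
python3 - <<'E'
from h import *
np.set_printoptions(precision=3,suppress=True)
cv=lambda x,y,oy:(185+(x+.5)/8-.5,oy+(y+.5)/8-.5)
P=[onz("top",*cv(x,y,o),105) for x,y,o in[(40,127,105),(413,38,105),(270,572,170),(650,478,170)]]
b,r=fit([(210,75),(210,-75),(-170,75),(-170,-75)],P); print("bin",b,r.tolist())
P=[onz("top",*cv(x,y,170),88) for x,y in[(392,285),(515,257),(537,352),(413,383)]]
d,r=fit([(20,26),(20,-26),(-20,-26),(-20,26)],P); print("drv",d,r.tolist())
R=np.array([[np.cos(b[2]),-np.sin(b[2])],[np.sin(b[2]),np.cos(b[2])]])
print("drv in bin",R.T@(d[:2]-b[:2]),d[2]-b[2])
for p in[(0,63),(0,-62)]:
    w=b[:2]+R@p; print(p,w,(proj("top",[*w,108])-[185,170])*8, proj("side",[*w,108])*800/512)
print(proj("side",[*(b[:2]+R@(-170,75)),105])*800/512,proj("side",[*(b[:2]+R@(210,75)),105])*800/512)
E
```

```text
bin [573.944  61.363   0.219] [[0.8170724050687568, 1.8955313487642798], [1.4948528050355208, -1.3645390360146337], [-1.5784129948981445, 1.7154908753870899], [-0.7335122152061899, -2.246483158677478]]
drv [486.82   21.94    0.208] [[0.5967375625656928, 2.3198783519301998], [1.6533897119754215, -1.513662732880075], [-1.1307011864354877, -2.1798514111166103], [-1.1194260881056266, 1.3736357519292284]]
drv in bin [-93.606 -19.561] -0.01127132973647349
(0, 63) [560.261 122.86 ] [187.987 123.758] [359.329 312.497]
(0, -62) [587.409   0.843] [510.471  45.365] [385.168 282.191]
[426.174 340.309] [279.558 290.231]
```

The poses agree with the flap and the side view: bin at (574, 61), yaw 0.219, and driver in the bin frame at (-94, -20), nearly square.

Plan:
- Point tool y along the push direction, fully open, with the leading finger on the flap and the trailing finger behind the driver.
- Push along a gentle left-hand arc, so the pad stays flat on the driver while the leading finger slides towards the hinge and opens the flap wide.

```bash
cat >> h.py <<'E'
B=np.array([573.944,61.363,.219])
def w(x,y):
    c,s=np.cos(B[2]),np.sin(B[2]); return B[0]+c*x-s*y,B[1]+s*x+c*y
def rows(cmd,tg):   # poses: x,y,z,heading (of tool y)
    x,y,z,h=cmd
    for X,Y,Z,H,*g in tg:
        dx,dy=X-x,Y-y
        print(dict(tx=round((-np.sin(h)*dx+np.cos(h)*dy)/10,2),ty=round((np.cos(h)*dx+np.sin(h)*dy)/10,2),tz=round((z-Z)/10,2),az=round(h-H,3)),*g)
def face(fx,fy,a,gap=92.9): # F2 inner face centre in bin frame, angle in bin -> TCP xy, heading
    return (*w(fx+gap/2*np.cos(a),fy+gap/2*np.sin(a)),), a+B[2]
E
python3 - <<'E'
from h import *
(x,y),h=face(-124,-19.6,-.009); print(x,y,h)
rows((249.488,-545.676,404.735,-1.142),[(x,y,404.7,h)])
E
```

```text
502.5934231957424 24.97465613662232 0.21
{'tx': np.float64(46.75), 'ty': np.float64(-41.38), 'tz': 0.0, 'az': np.float64(-1.352)}
```

apply_moves([
  {"gripper":100,"tx":3.4,"ty":-3.0,"tz":0,"az":-0.1},
  {"gripper":100,"tx":6.7,"ty":-5.9,"tz":0,"az":-0.2},
  {"gripper":100,"tx":10.0,"ty":-8.9,"tz":0,"az":-0.3},
  {"gripper":100,"tx":13.4,"ty":-11.8,"tz":0,"az":-0.4},
  {"gripper":100,"tx":16.7,"ty":-14.8,"tz":0,"az":-0.5},
], newtons=30)

```text
validation failed for argument at $.ta...
```

apply_moves([
  {"gripper":100,"tx":3.4,"ty":-3.0,"tz":0,"ax":0,"ay":0,"az":-0.1},
  {"gripper":100,"tx":6.7,"ty":-5.9,"tz":0,"ax":0,"ay":0,"az":-0.2},
  {"gripper":100,"tx":10.0,"ty":-8.9,"tz":0,"ax":0,"ay":0,"az":-0.3},
  {"gripper":100,"tx":13.4,"ty":-11.8,"tz":0,"ax":0,"ay":0,"az":-0.4},
  {"gripper":100,"tx":16.7,"ty":-14.8,"tz":0,"ax":0,"ay":0,"az":-0.5},
], newtons=30)

```text
t: 0.6
position: [340.1, -339.9, 404.3]
tool_rot: [-2.806, -1.412, -0.0]
force: [1.2, -1.4, -0.2]
grip_width: 93.3
gripper_force: 0.0
```

```bash
cat >> h.py <<'E'
def adv(cmd,tx,ty,tz,az):
    x,y,z,h=cmd; return (x+10*(-np.sin(h)*tx+np.cos(h)*ty),y+10*(np.cos(h)*tx+np.sin(h)*ty),z-10*tz,h-az)
E
python3 - <<'E'
from h import *
c=adv((249.488,-545.676,404.735,-1.142),16.7,-14.8,0,-.5); print(c)
(x,y),h=face(-124,-19.6,-.009); x0,y0,z0,h0=c
rows(c,[(x0+(x-x0)*k/9,y0+(y-y0)*k/9,404.7,h0+(h-h0)*k/9) for k in range(1,6)])
E
```

```text
(np.float64(339.83405919684526), np.float64(-341.6402443403605), 404.735, -0.6419999999999999)
{'tx': np.float64(4.35), 'ty': np.float64(-0.99), 'tz': 0.0, 'az': np.float64(-0.095)}
{'tx': np.float64(8.69), 'ty': np.float64(-1.98), 'tz': 0.0, 'az': np.float64(-0.189)}
{'tx': np.float64(13.04), 'ty': np.float64(-2.97), 'tz': 0.0, 'az': np.float64(-0.284)}
{'tx': np.float64(17.38), 'ty': np.float64(-3.96), 'tz': 0.0, 'az': np.float64(-0.379)}
{'tx': np.float64(21.73), 'ty': np.float64(-4.95), 'tz': 0.0, 'az': np.float64(-0.473)}
```

apply_moves([
  {"gripper":100,"tx":4.3,"ty":-1.0,"tz":0,"ax":0,"ay":0,"az":-0.09},
  {"gripper":100,"tx":8.7,"ty":-2.0,"tz":0,"ax":0,"ay":0,"az":-0.19},
  {"gripper":100,"tx":13.0,"ty":-3.0,"tz":0,"ax":0,"ay":0,"az":-0.28},
  {"gripper":100,"tx":17.4,"ty":-4.0,"tz":0,"ax":0,"ay":0,"az":-0.38},
  {"gripper":100,"tx":21.7,"ty":-5.0,"tz":0,"ax":0,"ay":0,"az":-0.47},
])

```text
t: 1.1
position: [429.9, -136.0, 404.5]
tool_rot: [-2.4, -2.027, 0.0]
force: [0.1, -1.0, -0.0]
grip_width: 93.1
gripper_force: 0.0
```

```bash
python3 - <<'E'
from h import *
s=bot.sense(); print(s['position'],s['q'][0]-s['q'][5])
c=adv((339.834,-341.64,404.735,-.642),21.7,-5,0,-.47); print(c)
(x,y),h=face(-124,-19.6,-.009); x0,y0,z0,h0=c
rows(c,[(x0+(x-x0)*k/4,y0+(y-y0)*k/4,404.7,h0+(h-h0)*k/4) for k in range(1,5)])
E
```

```text
[ 429.94473651 -136.04430659  404.54007012] -0.16808663991327188
(np.float64(429.72827273941033), np.float64(-137.90482942640338), 404.735, -0.17200000000000004)
{'tx': np.float64(4.32), 'ty': np.float64(1.1), 'tz': 0.0, 'az': np.float64(-0.096)}
{'tx': np.float64(8.65), 'ty': np.float64(2.2), 'tz': 0.0, 'az': np.float64(-0.191)}
{'tx': np.float64(12.97), 'ty': np.float64(3.29), 'tz': 0.0, 'az': np.float64(-0.286)}
{'tx': np.float64(17.29), 'ty': np.float64(4.39), 'tz': 0.0, 'az': np.float64(-0.382)}
```

apply_moves([
  {"gripper":100,"tx":4.3,"ty":1.1,"tz":0,"ax":0,"ay":0,"az":-0.1},
  {"gripper":100,"tx":8.7,"ty":2.2,"tz":0,"ax":0,"ay":0,"az":-0.19},
  {"gripper":100,"tx":13.0,"ty":3.3,"tz":0,"ax":0,"ay":0,"az":-0.29},
  {"gripper":100,"tx":17.29,"ty":4.39,"tz":0,"ax":0,"ay":0,"az":-0.382},
  {"gripper":100,"tx":17.29,"ty":4.39,"tz":0,"ax":0,"ay":0,"az":-0.382},
])

```text
t: 1.6
position: [503.4, 29.2, 404.1]
tool_rot: [-1.966, -2.449, -0.002]
force: [-0.3, -1.0, -0.9]
grip_width: 93.3
gripper_force: 0.0
```

apply_moves([
  {"gripper":100,"tx":0,"ty":0,"tz":2.5,"ax":0,"ay":0,"az":0},
  {"gripper":100,"tx":0,"ty":0,"tz":5,"ax":0,"ay":0,"az":0},
  {"gripper":100,"tx":0,"ty":0,"tz":7.5,"ax":0,"ay":0,"az":0},
  {"gripper":100,"tx":0,"ty":0,"tz":9.5,"ax":0,"ay":0,"az":0},
  {"gripper":100,"tx":0,"ty":0,"tz":9.5,"ax":0,"ay":0,"az":0},
])

```text
t: 2.1
position: [500.9, 24.5, 306.1]
tool_rot: [-1.974, -2.437, 0.006]
force: [-0.7, 0.4, 0.2]
grip_width: 93.0
gripper_force: 0.0
```

```bash
python3 - <<'E'
from h import *
s=bot.sense(); print(s['position'],s['q'][0]-s['q'][5])
im=snapshot("side")[:,:,::-1]; t=snapshot("top")[:,:,::-1]
a=cv2.resize(im[150:250,170:310],(800,571),interpolation=cv2.INTER_CUBIC); cv2.imwrite("pics/s1.png",np.clip(a*1.4,0,255))
E
```

```text
[500.8947937   24.52246108 306.07325089] 0.20906318065431517[ WARN:0@3.133] global loadsave.cpp:1063 imwrite_ Unsupported depth image for selected encoder is fallbacked to CV_8U.
```

View pics/s1.png

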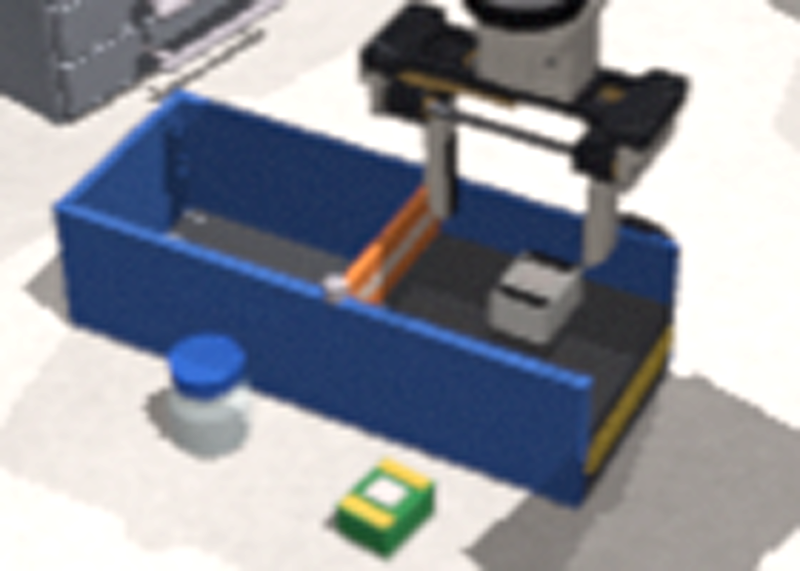

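The side view shows the fingers straddling the driver. F2 (bottom at about (598,262)) is behind it, and F1 (about (445,215)) is just in front of the flap. I'll lower now.

apply_moves([
  {"gripper":100,"tx":0,"ty":0,"tz":1.2,"ax":0,"ay":0,"az":0},
  {"gripper":100,"tx":0,"ty":0,"tz":2.4,"ax":0,"ay":0,"az":0},
  {"gripper":100,"tx":0,"ty":0,"tz":3.6,"ax":0,"ay":0,"az":0},
  {"gripper":100,"tx":0,"ty":0,"tz":4.7,"ax":0,"ay":0,"az":0},
  {"gripper":100,"tx":0,"ty":0,"tz":5.6,"ax":0,"ay":0,"az":0},
])

```text
t: 2.7
position: [502.2, 25.0, 252.3]
tool_rot: [-1.976, -2.441, 0.001]
force: [-0.4, 0.7, 0.5]
grip_width: 92.8
gripper_force: 0.0
```

```bash
python3 - <<'E'
from h import *
im=snapshot("side")[:,:,::-1]; t=snapshot("top")[:,:,::-1]
s=bot.sense(); print(s['position'],s['q'][0]-s['q'][5],s['force'])
a=cv2.resize(im[160:235,225:325],(800,600),interpolation=cv2.INTER_CUBIC); cv2.imwrite("pics/s2.png",np.clip(a*1.4,0,255).astype(np.uint8))
E
```

```text
[501.76756695  24.98563079 251.73675948] 0.21002683011831783 [ 0.33557789 -0.08847452 -0.00076231]
```

View pics/s2.png

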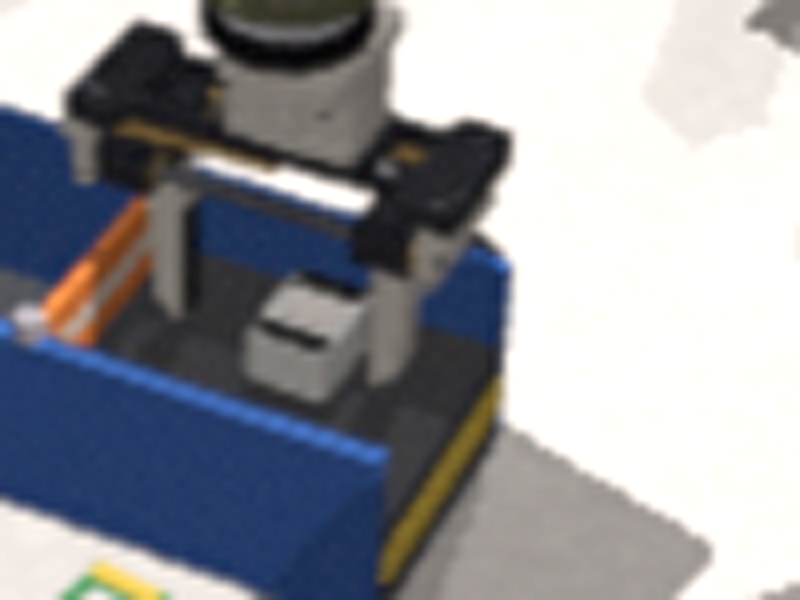

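The trailing finger stands just behind the driver and the leading finger just in front of the flap, both clear. Next I'll plan the arc.

```bash
cat > plan.py <<'E'
from h import *
from scipy.interpolate import interp1d
U=[0];C=[np.array([-93.6,-19.6])]
al=lambda u:-.009+np.clip(u,0,125)/125*.43
for k in range(1500):
    u=U[-1];C.append(C[-1]+.1*np.array([np.cos(al(u)),np.sin(al(u))]));U.append(u+.1)
P=interp1d(U,np.array(C).T)
gapf=lambda u:92.9-np.clip((u-75)/65,0,1)*16
def pose(u):
    a=al(u);n=np.array([np.cos(a),np.sin(a)]);l=np.array([-n[1],n[0]])
    c=P(u) if u>=0 else C[0]+u*n
    g=gapf(u); f=c-20*n
    (x,y),h=face(*f,a,g)
    best=0
    for q in [(gg,s) for gg in (g,g+17.5) for s in(-7.5,7.5)]:
        p=f+n*q[0]+l*q[1]; d=p-[0,63]; r=np.hypot(*d)
        if r<126: best=max(best,np.arctan2(d[0],-d[1])+np.arcsin(3/r))
    th=max(best,0)
    fn=np.array([-np.cos(th),-np.sin(th)])  # normal of front face
    clear=min((c+20*n*i+26*l*j-[0,63])@fn-3 for i in(-1,1) for j in(-1,1))
    return (x,y,253.7,h),dict(u=u,c=np.round(c,1).tolist(),a=round(float(a),3),g=round(float(g),1),th=round(float(th),2),F1=np.round(f+n*(g+17.5),1).tolist(),clear=round(float(clear),1))
E
python3 - <<'E'
from plan import *
c=adv(adv((429.728,-137.905,404.735,-.172),17.29,4.39,0,-.382),0,0,15.1,0); print(c)
us=list(range(-5,146,5))
for u in us[::3]: print(pose(u)[1])
rows(c,[(*pose(u)[0],u) for u in us[:5]])
E
```

```text
(np.float64(502.57261516830476), np.float64(24.93013761157809), 253.735, 0.21000000000000002)
{'u': -5, 'c': [-98.6, -19.6], 'a': -0.009, 'g': 92.9, 'th': 0.0, 'F1': [-8.2, -20.4], 'clear': 75.4}
{'u': 10, 'c': [-83.6, -19.5], 'a': 0.025, 'g': 92.9, 'th': 0.13, 'F1': [6.8, -17.2], 'clear': 68.0}
{'u': 25, 'c': [-68.6, -18.8], 'a': 0.077, 'g': 92.9, 'th': 0.34, 'F1': [21.5, -11.8], 'clear': 63.0}
{'u': 40, 'c': [-53.7, -17.2], 'a': 0.129, 'g': 92.9, 'th': 0.56, 'F1': [36.0, -5.6], 'clear': 56.1}
{'u': 55, 'c': [-38.9, -14.9], 'a': 0.18, 'g': 92.9, 'th': 0.77, 'F1': [50.1, 1.3], 'clear': 48.1}
{'u': 70, 'c': [-24.2, -11.8], 'a': 0.232, 'g': 92.9, 'th': 0.96, 'F1': [63.8, 8.9], 'clear': 40.0}
{'u': 85, 'c': [-9.7, -8.0], 'a': 0.283, 'g': 90.4, 'th': 1.11, 'F1': [74.7, 16.6], 'clear': 32.3}
{'u': 100, 'c': [4.6, -3.5], 'a': 0.335, 'g': 86.7, 'th': 1.23, 'F1': [84.2, 24.2], 'clear': 25.4}
{'u': 115, 'c': [18.6, 1.8], 'a': 0.387, 'g': 83.1, 'th': 1.34, 'F1': [93.2, 32.2], 'clear': 19.7}
{'u': 130, 'c': [32.4, 7.8], 'a': 0.421, 'g': 79.4, 'th': 1.43, 'F1': [102.5, 39.2], 'clear': 14.5}
{'u': 145, 'c': [46.1, 13.9], 'a': 0.421, 'g': 76.9, 'th': 1.49, 'F1': [114.0, 44.3], 'clear': 9.9}
{'tx': np.float64(0.03), 'ty': np.float64(0.54), 'tz': 0.0, 'az': np.float64(0.0)} -5
{'tx': np.float64(0.03), 'ty': np.float64(1.04), 'tz': 0.0, 'az': np.float64(0.0)} 0
{'tx': np.float64(0.08), 'ty': np.float64(1.54), 'tz': 0.0, 'az': np.float64(-0.017)} 5
{'tx': np.float64(0.14), 'ty': np.float64(2.04), 'tz': 0.0, 'az': np.float64(-0.034)} 10
{'tx': np.float64(0.21), 'ty': np.float64(2.54), 'tz': 0.0, 'az': np.float64(-0.052)} 15
```

apply_moves([
  {"gripper":100,"tx":0.03,"ty":0.54,"tz":0,"ax":0,"ay":0,"az":0},
  {"gripper":100,"tx":0.03,"ty":1.04,"tz":0,"ax":0,"ay":0,"az":0},
  {"gripper":100,"tx":0.08,"ty":1.54,"tz":0,"ax":0,"ay":0,"az":-0.017},
  {"gripper":100,"tx":0.14,"ty":2.04,"tz":0,"ax":0,"ay":0,"az":-0.034},
  {"gripper":100,"tx":0.21,"ty":2.54,"tz":0,"ax":0,"ay":0,"az":-0.052},
])

```text
t: 3.3
position: [527.5, 32.3, 254.0]
tool_rot: [1.91, 2.494, -0.0]
force: [-1.9, -1.0, 1.3]
grip_width: 92.8
gripper_force: 1.2
```

```bash
python3 - <<'E'
from plan import *
s=bot.sense(); print(s['position'],pose(15)[0],s['q'][0]-s['q'][5],s['force'],s['grip_width'])
c=adv((502.573,24.93,253.735,.21),.21,2.54,0,-.052); print(c)
rows(c,[(*pose(u)[0],u) for u in (20,25,30,35,40)])
E
```

```text
[527.45825628  32.33231457 253.96925819] (np.float64(526.9717924424325), np.float64(32.23828995446472), 253.7, np.float64(0.2616)) 0.2635010640759723 [-1.85662749 -1.01867936  1.28632381] 92.75118369098749
(np.float64(526.9772194443166), np.float64(32.27874637701164), 253.735, 0.262)
{'tx': np.float64(0.05), 'ty': np.float64(0.5), 'tz': 0.0, 'az': np.float64(-0.017)} 20
{'tx': np.float64(0.1), 'ty': np.float64(1.0), 'tz': 0.0, 'az': np.float64(-0.034)} 25
{'tx': np.float64(0.17), 'ty': np.float64(1.49), 'tz': 0.0, 'az': np.float64(-0.051)} 30
{'tx': np.float64(0.25), 'ty': np.float64(1.99), 'tz': 0.0, 'az': np.float64(-0.068)} 35
{'tx': np.float64(0.33), 'ty': np.float64(2.49), 'tz': 0.0, 'az': np.float64(-0.086)} 40
```

Contact is about 2 N. Continuing.

apply_moves([
  {"gripper":100,"tx":0.05,"ty":0.5,"tz":0,"ax":0,"ay":0,"az":-0.017},
  {"gripper":100,"tx":0.1,"ty":1.0,"tz":0,"ax":0,"ay":0,"az":-0.034},
  {"gripper":100,"tx":0.17,"ty":1.49,"tz":0,"ax":0,"ay":0,"az":-0.051},
  {"gripper":100,"tx":0.25,"ty":1.99,"tz":0,"ax":0,"ay":0,"az":-0.068},
  {"gripper":100,"tx":0.33,"ty":2.49,"tz":0,"ax":0,"ay":0,"az":-0.086},
])

```text
t: 3.8
position: [550.5, 42.0, 253.7]
tool_rot: [-1.801, -2.574, 0.0]
force: [-1.4, -2.2, 1.9]
grip_width: 93.1
gripper_force: 1.4
```

```bash
python3 - <<'E'
from plan import *
im=snapshot("side")[:,:,::-1]
s=bot.sense(); print(s['position'],pose(40)[0],s['force'],s['grip_width'])
a=cv2.resize(im[160:235,205:305],(800,600),interpolation=cv2.INTER_CUBIC); cv2.imwrite("pics/s3.png",np.clip(a*1.4,0,255).astype(np.uint8))
c=adv((526.977,32.279,253.735,.262),.33,2.49,0,-.086); print(c)
rows(c,[(*pose(u)[0],u) for u in (45,50,55,60,65)])
E
```

```text
[551.01531545  42.33614169 253.81066761] (np.float64(550.132908696625), np.float64(41.89898910521218), 253.7, np.float64(0.3476)) [-2.00145346 -0.65750121 -0.22998911] 93.27708589225766
(np.float64(550.1725174322787), np.float64(41.91580294749524), 253.735, 0.348)
{'tx': np.float64(0.05), 'ty': np.float64(0.5), 'tz': 0.0, 'az': np.float64(-0.017)} 45
{'tx': np.float64(0.11), 'ty': np.float64(0.99), 'tz': 0.0, 'az': np.float64(-0.034)} 50
{'tx': np.float64(0.17), 'ty': np.float64(1.49), 'tz': 0.0, 'az': np.float64(-0.051)} 55
{'tx': np.float64(0.25), 'ty': np.float64(1.99), 'tz': 0.0, 'az': np.float64(-0.068)} 60
{'tx': np.float64(0.33), 'ty': np.float64(2.48), 'tz': 0.0, 'az': np.float64(-0.086)} 65
```

View pics/s3.png

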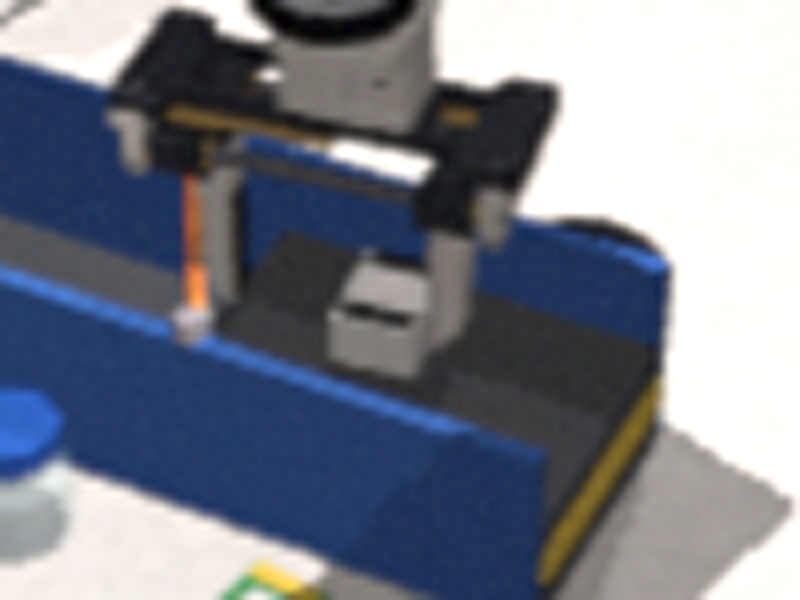

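The flap (edge-on at about (192,250)) is about half a radian open on F1, and the driver is flat against F2. Continuing.

apply_moves([
  {"gripper":100,"tx":0.05,"ty":0.5,"tz":0,"ax":0,"ay":0,"az":-0.017},
  {"gripper":100,"tx":0.11,"ty":0.99,"tz":0,"ax":0,"ay":0,"az":-0.034},
  {"gripper":100,"tx":0.17,"ty":1.49,"tz":0,"ax":0,"ay":0,"az":-0.051},
  {"gripper":100,"tx":0.25,"ty":1.99,"tz":0,"ax":0,"ay":0,"az":-0.068},
  {"gripper":100,"tx":0.33,"ty":2.48,"tz":0,"ax":0,"ay":0,"az":-0.086},
])

```text
t: 4.35
position: [572.7, 53.7, 253.6]
tool_rot: [-1.689, -2.649, 0.0]
force: [-2.6, -1.9, 0.7]
grip_width: 93.0
gripper_force: 1.1
```

```bash
python3 - <<'E'
from plan import *
s=bot.sense(); print(s['position'],pose(65)[0],s['force'],s['grip_width'])
c=adv((550.173,41.916,253.735,.348),.33,2.48,0,-.086); print(c)
rows(c,[(*pose(u)[0],u,gapf(u)/.93) for u in (70,75,80,85,90)])
E
```

```text
[572.69508486  53.73246734 253.61798968] (np.float64(572.3786315373865), np.float64(53.51338661491979), 253.7, np.float64(0.4336)) [-2.58551625 -1.86150976  0.67391608] 92.99622857278908
(np.float64(572.3610437599486), np.float64(53.47544263823326), 253.735, 0.43399999999999994)
{'tx': np.float64(0.05), 'ty': np.float64(0.5), 'tz': 0.0, 'az': np.float64(-0.017)} 70 99.89247311827957
{'tx': np.float64(0.11), 'ty': np.float64(1.0), 'tz': 0.0, 'az': np.float64(-0.034)} 75 99.89247311827957
{'tx': np.float64(0.17), 'ty': np.float64(1.44), 'tz': 0.0, 'az': np.float64(-0.051)} 80 98.5690653432589
{'tx': np.float64(0.24), 'ty': np.float64(1.87), 'tz': 0.0, 'az': np.float64(-0.068)} 85 97.24565756823822
{'tx': np.float64(0.32), 'ty': np.float64(2.31), 'tz': 0.0, 'az': np.float64(-0.086)} 90 95.92224979321753
```

apply_moves([
  {"gripper":100,"tx":0.05,"ty":0.5,"tz":0,"ax":0,"ay":0,"az":-0.017},
  {"gripper":100,"tx":0.11,"ty":1.0,"tz":0,"ax":0,"ay":0,"az":-0.034},
  {"gripper":98.6,"tx":0.17,"ty":1.44,"tz":0,"ax":0,"ay":0,"az":-0.051},
  {"gripper":97.2,"tx":0.24,"ty":1.87,"tz":0,"ax":0,"ay":0,"az":-0.068},
  {"gripper":95.9,"tx":0.32,"ty":2.31,"tz":0,"ax":0,"ay":0,"az":-0.086},
])

```text
t: 4.85
position: [592.3, 66.3, 253.7]
tool_rot: [1.574, 2.719, -0.0]
force: [-1.6, -1.4, 0.1]
grip_width: 89.3
gripper_force: 1.0
```

```bash
python3 - <<'E'
from plan import *
im=snapshot("side")[:,:,::-1]
s=bot.sense(); print(s['position'],pose(90)[0],s['force'],s['grip_width'])
a=cv2.resize(im[155:230,190:290],(800,600),interpolation=cv2.INTER_CUBIC); cv2.imwrite("pics/s4.png",np.clip(a*1.4,0,255).astype(np.uint8))
c=adv((572.361,53.475,253.735,.434),.32,2.31,0,-.086); print(c)
rows(c,[(*pose(u)[0],u,gapf(u)/.93) for u in (95,100,105,110,115)])
E
```

```text
[592.62511903  66.54886564 253.8154063 ] (np.float64(591.9420384635054), np.float64(66.0789590765382), 253.7, np.float64(0.5196)) [-0.35877172 -1.74335017 -0.54047604] 89.25571733069621
(np.float64(591.9738114549507), np.float64(66.09195790721972), 253.735, 0.52)
{'tx': np.float64(0.05), 'ty': np.float64(0.43), 'tz': 0.0, 'az': np.float64(-0.017)} 95 94.59884201819686
{'tx': np.float64(0.1), 'ty': np.float64(0.87), 'tz': 0.0, 'az': np.float64(-0.034)} 100 93.27543424317618
{'tx': np.float64(0.16), 'ty': np.float64(1.31), 'tz': 0.0, 'az': np.float64(-0.051)} 105 91.9520264681555
{'tx': np.float64(0.22), 'ty': np.float64(1.74), 'tz': 0.0, 'az': np.float64(-0.068)} 110 90.62861869313483
{'tx': np.float64(0.29), 'ty': np.float64(2.18), 'tz': 0.0, 'az': np.float64(-0.086)} 115 89.30521091811416
```

View pics/s4.png

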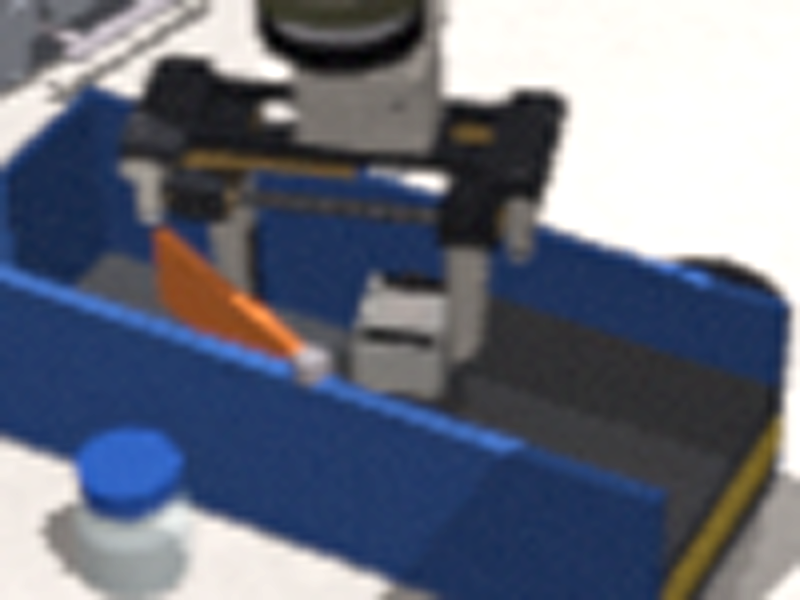

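The flap is wide open on F1 and the driver is still square on F2, just entering the doorway. Continuing.

apply_moves([
  {"gripper":94.6,"tx":0.05,"ty":0.43,"tz":0,"ax":0,"ay":0,"az":-0.017},
  {"gripper":93.3,"tx":0.1,"ty":0.87,"tz":0,"ax":0,"ay":0,"az":-0.034},
  {"gripper":92,"tx":0.16,"ty":1.31,"tz":0,"ax":0,"ay":0,"az":-0.051},
  {"gripper":90.6,"tx":0.22,"ty":1.74,"tz":0,"ax":0,"ay":0,"az":-0.068},
  {"gripper":89.3,"tx":0.29,"ty":2.18,"tz":0,"ax":0,"ay":0,"az":-0.086},
])

```text
t: 5.4
position: [609.8, 79.7, 253.8]
tool_rot: [1.455, 2.784, 0.0]
force: [-2.4, -1.7, 0.4]
grip_width: 83.2
gripper_force: 1.1
```

```bash
python3 - <<'E'
from plan import *
s=bot.sense(); print(s['position'],pose(115)[0],s['force'],s['grip_width'])
c=adv((591.974,66.092,253.735,.52),.29,2.18,0,-.086); print(c)
rows(c,[(*pose(u)[0],u,gapf(u)/.93) for u in (120,125,130,135,140)])
E
```

```text
[609.77835338  79.65723034 253.78543873] (np.float64(609.4266061402664), np.float64(79.44359348737976), 253.7, np.float64(0.6056)) [-2.41681455 -1.68779668  0.42829629] 83.17258659307487
(np.float64(609.4515057172259), np.float64(79.44066262605864), 253.735, 0.606)
{'tx': np.float64(0.04), 'ty': np.float64(0.44), 'tz': 0.0, 'az': np.float64(-0.017)} 120 87.98180314309346
{'tx': np.float64(0.09), 'ty': np.float64(0.87), 'tz': 0.0, 'az': np.float64(-0.034)} 125 86.65839536807279
{'tx': np.float64(0.1), 'ty': np.float64(1.31), 'tz': 0.0, 'az': np.float64(-0.034)} 130 85.33498759305212
{'tx': np.float64(0.12), 'ty': np.float64(1.75), 'tz': 0.0, 'az': np.float64(-0.034)} 135 84.01157981803142
{'tx': np.float64(0.13), 'ty': np.float64(2.19), 'tz': 0.0, 'az': np.float64(-0.034)} 140 82.68817204301075
```

apply_moves([
  {"gripper":88,"tx":0.04,"ty":0.44,"tz":0,"ax":0,"ay":0,"az":-0.017},
  {"gripper":86.7,"tx":0.09,"ty":0.87,"tz":0,"ax":0,"ay":0,"az":-0.034},
  {"gripper":85.3,"tx":0.1,"ty":1.31,"tz":0,"ax":0,"ay":0,"az":-0.034},
  {"gripper":84,"tx":0.12,"ty":1.75,"tz":0,"ax":0,"ay":0,"az":-0.034},
  {"gripper":82.7,"tx":0.13,"ty":2.19,"tz":0,"ax":0,"ay":0,"az":-0.034},
])

```text
t: 5.9
position: [627.1, 93.3, 253.8]
tool_rot: [1.41, 2.807, 0.001]
force: [-1.2, -1.9, -0.4]
grip_width: 77.2
gripper_force: 0.7
```

```bash
python3 - <<'E'
from plan import *
im=snapshot("side")[:,:,::-1]
t=snapshot("top")[:,:,::-1]
s=bot.sense(); print(s['position'],pose(140)[0],s['force'],s['grip_width'])
a=np.vstack([cv2.resize(x,(560,300),interpolation=cv2.INTER_CUBIC) for x in (im[150:225,175:315],t[105:245,150:411][:140])])
cv2.imwrite("pics/s5.png",np.clip(a*1.4,0,255).astype(np.uint8))
print(adv((609.451,79.441,253.735,.606),.13,2.19,0,-.034))
E
```

```text
[627.30551019  93.40591657 253.88408379] (np.float64(626.6812056395947), np.float64(92.9968949097936), 253.7, np.float64(0.64)) [ 1.50996887 -1.62561763 -0.53128578] 76.43864052755053
(np.float64(626.7108714623679), np.float64(92.98340883678158), 253.735, 0.64)
```

View pics/s5.png

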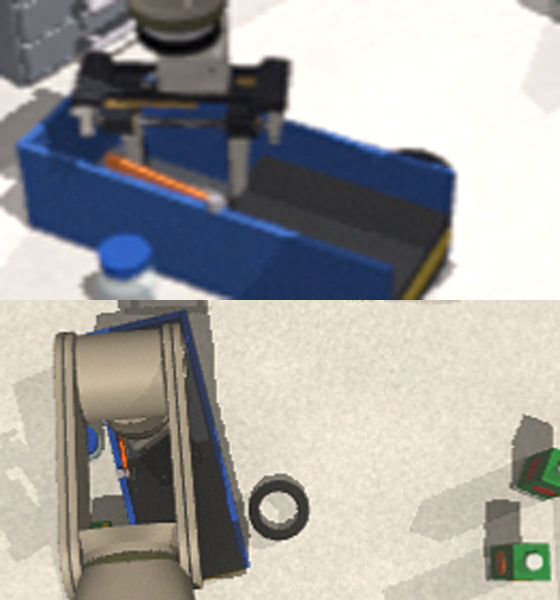

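The deck between the fingers is empty, so the driver has gone over the sill, and the flap is still held against F1. I'll back straight out along the tray so the flap closes gently onto the receding finger.

apply_moves([
  {"gripper":82.7,"tx":0.4,"ty":-0.9,"tz":0,"ax":0,"ay":0,"az":0},
  {"gripper":82.7,"tx":1.0,"ty":-2.3,"tz":0,"ax":0,"ay":0,"az":0},
  {"gripper":82.7,"tx":1.6,"ty":-3.7,"tz":0,"ax":0,"ay":0,"az":0},
  {"gripper":82.7,"tx":2.2,"ty":-5.0,"tz":0,"ax":0,"ay":0,"az":0},
  {"gripper":82.7,"tx":2.8,"ty":-6.4,"tz":0,"ax":0,"ay":0,"az":0},
])

```text
t: 6.5
position: [558.7, 76.8, 254.3]
tool_rot: [1.41, 2.805, 0.001]
force: [2.4, -3.7, -0.1]
grip_width: 76.8
gripper_force: 1.8
```

apply_moves([
  {"gripper":82.7,"tx":0.6,"ty":-1.4,"tz":0,"ax":0,"ay":0,"az":0},
  {"gripper":82.7,"tx":1.2,"ty":-2.6,"tz":0,"ax":0,"ay":0,"az":0},
  {"gripper":82.7,"tx":1.7,"ty":-3.7,"tz":0,"ax":0,"ay":0,"az":0},
  {"gripper":82.7,"tx":2.2,"ty":-4.8,"tz":0,"ax":0,"ay":0,"az":0},
  {"gripper":82.7,"tx":2.7,"ty":-6.0,"tz":0,"ax":0,"ay":0,"az":0},
])

```text
t: 7.0
position: [494.1, 63.1, 254.0]
tool_rot: [1.41, 2.807, 0.001]
force: [-0.3, 0.3, -0.0]
grip_width: 76.9
gripper_force: 0.0
```

apply_moves([
  {"gripper":82.7,"tx":0,"ty":0,"tz":0,"ax":0,"ay":0,"az":0},
  {"gripper":82.7,"tx":0,"ty":0,"tz":-2,"ax":0,"ay":0,"az":0},
  {"gripper":82.7,"tx":0,"ty":0,"tz":-5,"ax":0,"ay":0,"az":0},
  {"gripper":82.7,"tx":0,"ty":0,"tz":-9,"ax":0,"ay":0,"az":0},
  {"gripper":82.7,"tx":0,"ty":0,"tz":-13,"ax":0,"ay":0,"az":0},
])

```text
t: 7.5
position: [494.6, 63.3, 385.1]
tool_rot: [-1.41, -2.807, -0.001]
force: [0.7, -0.4, -0.3]
grip_width: 76.8
gripper_force: 0.0
```

apply_moves([
  {"gripper":82.7,"tx":-3,"ty":-2,"tz":-1,"ax":0,"ay":0,"az":0},
  {"gripper":82.7,"tx":-7,"ty":-5,"tz":-2,"ax":0,"ay":0,"az":0},
  {"gripper":82.7,"tx":-11,"ty":-7,"tz":-2,"ax":0,"ay":0,"az":0},
  {"gripper":82.7,"tx":-15,"ty":-9,"tz":-2,"ax":0,"ay":0,"az":0},
  {"gripper":82.7,"tx":-18,"ty":-10,"tz":-2,"ax":0,"ay":0,"az":0},
])

```text
t: 8.0
position: [522.2, -143.7, 404.4]
tool_rot: [1.411, 2.805, 0.0]
force: [0.1, 0.8, 0.5]
grip_width: 76.6
gripper_force: 0.0
```

```bash
python3 - <<'E'
from h import *
im=snapshot("side")[:,:,::-1]
t=snapshot("top")[:,:,::-1]
s=bot.sense(); print(s['position'],s['force'],np.abs(s['dq']).max())
a=np.hstack([cv2.resize(t[100:260,80:287],(400,309),interpolation=cv2.INTER_CUBIC)[:300],cv2.resize(im[140:260,140:300],(400,300),interpolation=cv2.INTER_CUBIC)])
cv2.imwrite("pics/s6.png",np.clip(a*1.4,0,255).astype(np.uint8))
E
```

```text
[ 522.58222448 -144.4689343   403.82305403] [-0.38958272  1.44428317  0.39783003] 0.0605788111253665
```

View pics/s6.png

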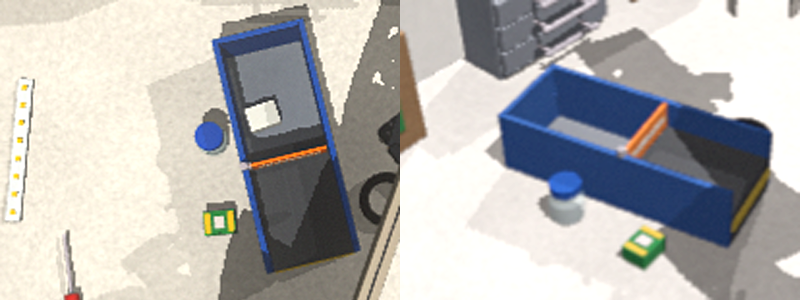

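The driver lies in the well at about (262,115) in the top view. The flap is shut, the tray is empty and the bystanders haven't moved, so I'll hand it in.

```bash
python3 -c "
from workcell import order
print(order.sign_off())"
```

```text
the job is handed in; nothing more can be done
None
```

The job is handed in: the driver is in the well with the flap shut behind it and the rest of the bench as it stood, though the flap began to open at about the same moment the push began, because the fingers cannot span far enough to open it first.

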